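# Close the hoop form: cover on, spindle nut down, back a quarter turn, hold

## Task

Close up the round wooden hoop form: pick up the loose cover ring, set it down (do not drop it) over the spindle nut onto the form's rim so that the pegs under it drop inside and it sits level and fully seated, and let go of it. Then screw the spindle nut down clockwise until it bottoms out, back it off a quarter turn (anticlockwise), and finish with the gripper still holding the nut there, the cover still seated and untouched. Leave the other things on the bench where they are.

Things in the scene. Friction and masses are not known exactly. Their poses are not given: they have to be found in the camera images.
- form_rim (a point): The form: a fixed hollow drum of brown wood, 152 mm across, 55 mm high, open on top, with the spindle nut standing in its middle. This point is on its upright axis at the height of the rim's top face. The rim's wall is 10 mm thick (mouth 132 mm across). In the middle a hub and a steel collar (26 mm across, top 17 mm above the rim) on which the nut bottoms. z up; yaw does not matter.
- nut: Spindle nut on the form's axis: pale fluted wooden grip, a round upright cylinder 34 mm across, 32 mm high, red line on top along its x; stem (18 mm) and brass foot (27 mm) below. Origin at the grip's centre: 66 mm above the rim when bottomed, up to 3.2 mm higher at the start. Grip it there from above across any diameter: tips then clear the seated cover's handles (40 mm above rim) by 7 mm.
- nut_turn (a joint): Turn of the spindle nut, rad: grows as it is screwed down, clockwise seen from above, 6 mm a turn. 4.0 is bottomed out (hard stop); a quarter turn back from there is 2.43. Starts between 0.8 and 2.3. The nut is captive on its screw, stiff to turn (0.06 N m), stays where it is left, and may need several grasps.
- cover_center (a point): Cover: loose flat ring of pale wood, 140 to 280 g, 160 mm outside, 100 mm hole, 12 mm thick; six round pegs below (circle 125 mm outside, 8 mm deep, 3.5 mm play all round in the form's mouth), two dark handles on top. Point: on the axis at the flange's underside, 8 mm above the pegs' feet; at form_rim when seated. z up, x towards handle a. May be seated at any yaw. Starts level on the bench.
- handle_a (a point): Grip point on one handle of the cover: a block 16 mm thick along the cover's x (close the fingers along x), 36 mm long across it, 28 mm high above the ring's top face. The point is in the middle of the block, 22 mm above the ring's top face, 6 mm below the block's top, 66 mm from the ring's axis along the cover's +x, 34 mm above cover_center. Axes as the cover.
- handle_b (a point): The same point on the other, opposite handle, 66 mm from the ring's axis along the cover's -x.
- screwdriver_grip (a point): A screwdriver lying on the bench, 180 mm long; the point is on its handle. Leave alone.
- brush_grip (a point): A brush lying on the bench, 200 mm long; the point is on its handle. Leave alone.
- hammer_grip (a point): A hammer lying on the bench, 240 mm long; the point is on its handle. Leave alone.
- cork_block: A cork sanding block, 60 x 100 x 34 mm, origin under its centre. Leave alone.
- maple_block: A pale wood block, 150 x 90 x 55 mm, origin under its centre. Leave alone.
- wax_jar: An amber jar with brass lid, 64 mm across, 60 mm high, origin under its centre. Leave alone.
- spool_clamp: A spool clamp standing on end: two wooden discs 66 mm across on a rod with a wooden handle, 125 mm high, origin under its centre. Leave alone.
Mind the look-alikes: they are no part of the job. Leave any blue or green look-alike of the part that bears cover_center alone.

How it is judged:
By the outcome, as a careful person would: the job done as asked, in the order asked, and still so for the second after the job is handed in, while the arm keeps its last pose, push and grip.
It also fails if it takes over 72 s, if anything falls off the work surface, if the arm or the gripper's body presses on something with over 40 N, if the wrist force passes 120 N, or if a joint passes its speed limit or range.

## Robot

A 6-joint arm with a two-finger parallel gripper is mounted at the origin on the work surface. World frame = base frame: x ahead of the robot, y to its left, z up, the work surface at z = 0. Lengths are in m, angles in rad, forces in N, time in s.
With the tool pointing down it reaches from about 0.325 to 0.875 m from the base axis. Payload 4.4 kg.
Tool frame: the origin (TCP) lies midway between the tips of the shut fingers; the grasp point (between the pads) lies 19 mm behind it; y points along the fingers, x is the direction in which the jaws open and shut, and the axes are right-handed (so a half turn about y gives the same grasp; the last joint's range is limited). The gripper opens to 85 mm and grips with 20 to 120 N. Pads are 22 mm wide; open, the fingers measure 114 mm over their backs; the gripper's body (76 mm by 85 mm) begins 54 mm behind the grasp point. The pads swing forward as they close: fully open they stand 13 mm farther back than shut.
Start: joints at [-1.444, 0.207, 1.542, -0, 1.393, -0.15], TCP at [0.158, -0.553, 0.231] pointing down, gripper open.
Joint ranges: [-2.73, 2.73], [-0.86, 2.22], [0.23, 2.46], [-1.11, 4.25], [0.08, 2.63], [-2.82, 2.82]. Speed limits (rad/s): [2.79, 2.79, 3.14, 3.14, 3.14, 3.14].

## Interface

Orientations are given as [roll, pitch, yaw] about the fixed x, y, z axes, in that order (R = Rz(yaw) Ry(pitch) Rx(roll)).
In Python, from plant import arm gives the robot as it stands.
- The arm moves only by the tool send_rows, never from a script. Its argument "series" is a list of rows, each a list of 4 numbers: the shift along the tool's x, y, z in m, then the turn about the tool's y in rad. In form: [[dx, dy, dz, yaw], ...]. A call has 1 to 12 rows; each row shifts and turns the commanded pose from where the row before left it, along the tool's axes as they then stand; what a row does not reach is not made up. A row lasts 1/10 s, in which the tool goes at most 50 mm and 8.59 degrees, less where a joint would pass 70% of its speed; a pose out of reach is approached as far as the arm can. A call is refused whole if a number of a shift passes 0.05 or a number of a turn 0.15, either way. A call with a gripper value outside its range is refused whole. "jaw" is the finger opening in m, from 0 to 0.0854, set as the call begins (left out, the last holds). The fingers move at their own pace and stop on an object; the grip force is fixed at half the most. Time passes only in rows, so rows that do not move let the fingers close. It gives the time, the measured TCP pose, the force and the opening at its end, in the units of the state.
- arm.get_obs(): the state, without advancing time (a new reading comes with each control period).
- arm.read_camera(name): name is "scene" or "top"; returns a dict with "pixels" (420x560x3 uint8, red, green, blue), "camera_matrix" (3x3 intrinsics, pixels), "k1" (the pictures are not rectified: a ray, as slopes to the right and down, at radius r is drawn at 1 + k1 r^2 times it, then the intrinsics apply), "R" (3x3) and "t" (3): a world point X has camera coordinates R X + t. Camera axes: x right, y down, z forward; pixel columns grow to the right and rows downward; lengths in m; the calibration is good to about 2 mm. A picture is of the moment at which its call begins. There is no depth.
- arm.job_done(): hands the job in, once; it reports no verdict.
The state is a dict: "t": time; "joints": joint angles; "joint_vel": joint speeds; "joint_torque": joint torques, N m; "tcp_pos": TCP position; "ee_rot": TCP orientation; "contact_force": force on the tool from outside, world axes, zero at the start; "torque": the same for the moment, N m; "opening": finger opening in m.
Only numpy, scipy, OpenCV 4.12 (cv2) and the standard library are available. Lean on these libraries where they do the work, as an engineer would, in place of code of your own. Each camera call takes 0.05 s, during which the arm holds its last target. There are 200 camera calls.

## Working session

There is one attempt and no reset: what is moved stays moved. The work goes in short steps, Python scripts to look and compute and a tool call to move; the robot and the scene stay as the last step left them, time stands still between calls to the robot, and variables do not carry over. Pictures are saved under pics/ and viewed, about 8 in all and at most 12, crops included, and the job is handed in when it is done.

Besides the shell and the picture viewer there is one more tool, called by a JSON object that holds its "op" and its "data", one argument or row to a line. send_rows: Moves the arm, as the interface text tells. Its arguments: {"type":"object","properties":{"series":{"type":"array"},"jaw":{"type":"number"}},"required":["series"]}

```bash
mkdir -p pics; ls; python3 - <<'E'
from plant import arm
import cv2,pickle
o=arm.get_obs();print(o)
for n in("scene","top"):
    c=arm.read_camera(n);pickle.dump(c,open(n+'.pkl','wb'));cv2.imwrite(f'pics/{n}0.png',cv2.resize(c["pixels"][:,:,::-1],(800,600),interpolation=cv2.INTER_CUBIC));print(n,c["camera_matrix"],c["k1"],c["R"],c["t"])
E
```

```text
pics
{'t': 0.0, 'joints': array([-1.44355930e+00,  2.07470313e-01,  1.54300992e+00,  2.75251240e-05,
        1.39349496e+00, -1.50484478e-01]), 'joint_vel': array([ 8.17215898e-04, -5.64445553e-04,  1.77448203e-03,  4.65114182e-04,
        7.26002668e-06,  1.22824784e-04]), 'joint_torque': array([-4.49264935e-04, -3.83041263e+01, -2.91596013e+01, -2.88261235e-04,
        1.06232459e-02, -8.96601023e-06]), 'tcp_pos': array([ 0.1575506 , -0.55218094,  0.23007067]), 'ee_rot': array([-1.57041237,  0.00235155, -1.29307925]), 'contact_force': array([-0.45137162,  0.47146396,  0.18801725]), 'torque': array([-0.02722496, -0.05291334, -0.04401981]), 'opening': 0.08514537857768502}
scene [[502.58026991   0.         270.56192013]
 [  0.         502.58026991 209.7658791 ]
 [  0.           0.           1.        ]] 0.042853932135574965 [[ 0.82836783  0.56015439 -0.00581368]
 [ 0.48135232 -0.71706562 -0.50410003]
 [-0.28654263  0.41478182 -0.86362571]] [-0.36923679 -0.24627606  1.70277466]
top [[517.92273433   0.         268.5710695 ]
 [  0.         517.92273433 210.81967957]
 [  0.           0.           1.        ]] 0.039798067426766434 [[ 0.01473417 -0.99986416  0.00738677]
 [-0.98961278 -0.01563886 -0.14290547]
 [ 0.14300158 -0.00520445 -0.98970878]] [-0.07443331  0.5218278   1.86961144]
```

View pics/top0.png

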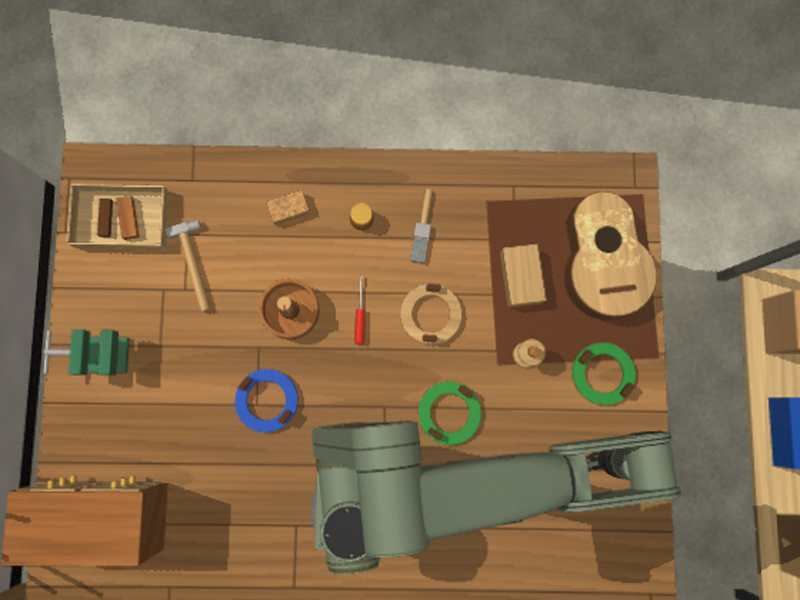

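View pics/scene0.png

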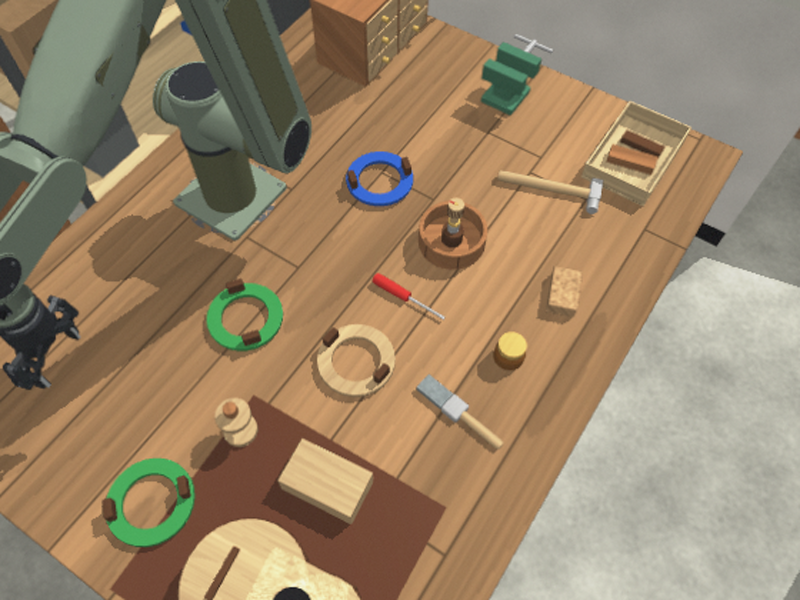

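The top view shows the pale cover at about (432,314), with handles at (434,287) and (429,338), and the form at (290,309). In the scene view the cover is at (356,360) and the form at (453,235). I'll take closer crops of both.

```bash
cat > h.py <<'E'
import numpy as np,cv2,pickle
from scipy.spatial.transform import Rotation as Ro
def proj(c,X):
    p=np.atleast_2d(X)@c["R"].T+c["t"];s=p[:,:2]/p[:,2:];r=(s**2).sum(1,keepdims=True)
    K=c["camera_matrix"];return s*(1+c["k1"]*r)*K[0,0]+K[:2,2]
def onz(c,uv,z):
    from scipy.optimize import least_squares as L
    s=L(lambda q:(proj(c,[q[0],q[1],z])-uv).ravel(),[.5,0]);return s.x
def crop(c,u,v,w,h,k,name):
    a=c["pixels"][v:v+h,u:u+w,::-1];cv2.imwrite(name,cv2.resize(a,None,fx=k,fy=k,interpolation=cv2.INTER_CUBIC))
E
python3 - <<'E'
from h import *
T=pickle.load(open('top.pkl','rb'));S=pickle.load(open('scene.pkl','rb'))
crop(T,175,185,160,70,5,'pics/t1.png');crop(S,210,125,140,160,5,'pics/s1.png')
a=cv2.imread('pics/s1.png');cv2.imwrite('pics/s1.png',cv2.resize(a,None,fx=.75,fy=.75))
E
```

```text
(no output)
```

View pics/t1.png

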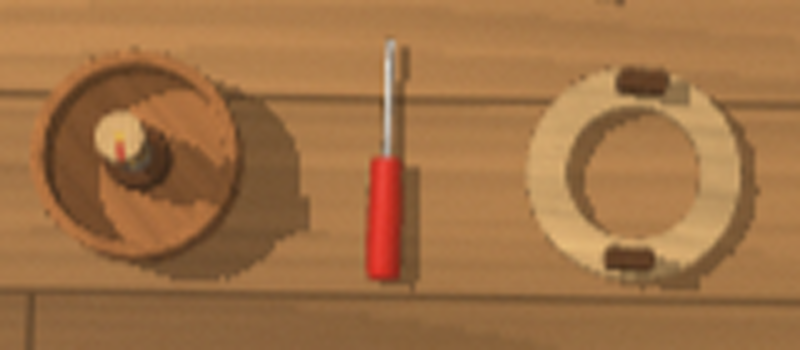

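View pics/s1.png

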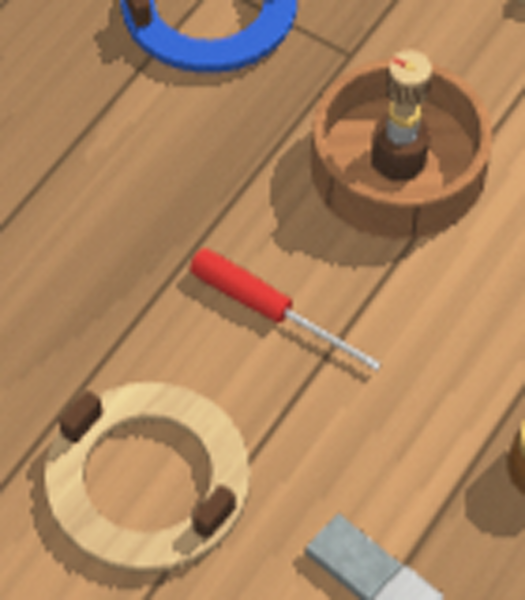

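```bash
python3 - <<'E'
from h import *
T=pickle.load(open('top.pkl','rb'));S=pickle.load(open('scene.pkl','rb'))
t=lambda x,y:np.array([175+(x+.5)/5-.5,185+(y+.5)/5-.5])
s=lambda x,y:np.array([210+(x+.5)/3.75-.5,125+(y+.5)/3.75-.5])
a=onz(T,t(643,78),.048);b=onz(T,t(630,257),.048)
print('top handles',a,b,(a+b)/2,np.linalg.norm(a-b),np.arctan2(*(a-b)[::-1]))
print('top cover',onz(T,t(634,173),.02),'rim',onz(T,t(137,155),.055),'nut top',onz(T,t(120,136),.055+.0835))
a=onz(S,s(213,505),.048);b=onz(S,s(79,408),.048)
print('sc handles',a,b,(a+b)/2,np.linalg.norm(a-b),np.arctan2(*(a-b)[::-1]))
print('sc nut top',onz(S,s(410,66),.1385))
# colour segmentation: ring by fit of rendered circles
import scipy.optimize as so
def ring(c,xy,z,r,n=72):
    q=np.linspace(0,2*np.pi,n);return proj(c,np.c_[xy[0]+r*np.cos(q),xy[1]+r*np.sin(q),q*0+z])
def score(xy,z,parts,wts):
    tot=0
    for c in(T,S):
        g=cv2.GaussianBlur(cv2.cvtColor(c["pixels"],cv2.COLOR_RGB2GRAY),(0,0),1).astype(np.float32)
        G=np.hypot(cv2.Sobel(g,5,1,0),cv2.Sobel(g,5,0,1))
        for r in parts:
            p=ring(c,xy,z,r).astype(np.float32)
            tot-=cv2.remap(G,p[:,0],p[:,1],1).mean()
    return tot
for n,x0,z,pr in(('cover',onz(T,t(634,173),.02),.02,(.08,.05)),('rim',onz(T,t(137,155),.055),.055,(.076,.066))):
    print(n,so.minimize(score,x0,args=(z,pr,0),method='Nelder-Mead',options=dict(initial_simplex=x0+np.array([[0,0],[.008,0],[0,.008]]))).x)
E
```

```text
top handles [ 0.5628587  -0.19306391] [ 0.43071863 -0.1842782 ] [ 0.49678866 -0.18867106] 0.13243181922484487 -0.066390121247591
top cover [ 0.49598463 -0.18879267] rim [0.4990134  0.17555764] nut top [0.50105426 0.17743993]
sc handles [ 0.56326141 -0.19410195] [ 0.4306485  -0.18405925] [ 0.49695496 -0.1890806 ] 0.13299262994499236 -0.07558521210602269
sc nut top [0.50139945 0.17910125]
cover [ 0.49648522 -0.18861914]
rim [0.50161374 0.16880549]
```

Both cameras agree on the cover, at (0.497,-0.189) with yaw -0.07. The form is near (0.500,0.177). I'll grip handle_b at (0.4307,-0.184), which is the handle nearer the robot.

```bash
cat >> h.py <<'E'
def plan(arm,x,y,z,yaw):
    o=arm.get_obs();r=o["ee_rot"];dy=yaw-r[2];dy=(dy+np.pi)%(2*np.pi)-np.pi
    R=Ro.from_euler('xyz',[r[0],r[1],yaw]).as_matrix();d=np.array([x,y,z])-o["tcp_pos"]
    print("t",o["t"],"pos",o["tcp_pos"].round(4),"rot",r.round(4),"F",o["contact_force"].round(2),"M",o["torque"].round(3),"open",round(o["opening"],4))
    print("turn",round(-dy,3),"then shift",(R.T@d).round(4),np.linalg.norm(d).round(3), "q",o["joints"].round(2))
E
python3 -c "
from h import *;from plant import arm
plan(arm,.4307,-.184,.13,-.071)"
```

```text
t 0.1 pos [ 0.1576 -0.5523  0.2302] rot [-1.5705  0.002  -1.293 ] F [-0.64 -0.22 -0.46] M [ 0.007 -0.024 -0.015] open 0.0852
turn -1.222 then shift [0.2465 0.0998 0.3867] 0.469 q [-1.44  0.21  1.54 -0.    1.39 -0.15]
```

{"op": "send_rows", "data": {
  "series": [
    [0,0,0,-0.136],
    [0,0,0,-0.136],
    [0,0,0,-0.136],
    [0,0,0,-0.136],
    [0,0,0,-0.136],
    [0,0,0,-0.136],
    [0,0,0,-0.136],
    [0,0,0,-0.136],
    [0,0,0,-0.134]
  ]
}}

```text
t: 1.0
tcp_pos: [0.1576, -0.5525, 0.2306]
ee_rot: [-1.569, 0.0, -0.065]
contact_force: [-0.2, 0.5, 0.5]
opening: 0.0851
```

{"op": "send_rows", "data": {
  "series": [
    [0.022,0.005,0.035,0],
    [0.022,0.005,0.035,0],
    [0.022,0.005,0.035,0],
    [0.022,0.005,0.035,0],
    [0.022,0.01,0.035,0],
    [0.022,0.01,0.035,0],
    [0.022,0.01,0.035,0],
    [0.022,0.01,0.035,0],
    [0.022,0.015,0.035,0],
    [0.022,0.015,0.035,0],
    [0.022,0.01,0.035,0],
    [0,0,0,0]
  ]
}}

```text
t: 2.2
tcp_pos: [0.4267, -0.1813, 0.1292]
ee_rot: [-1.567, 0.003, -0.065]
contact_force: [0.0, -1.0, 0.5]
opening: 0.0854
```

```bash
python3 -c "
from h import *;from plant import arm
plan(arm,.4307,-.184,.025,-.071)"
```

```text
t 2.2 pos [ 0.4267 -0.1813  0.1292] rot [-1.567   0.0032 -0.0648] F [ 0.04 -1.01  0.53] M [-0.035  0.021  0.023] open 0.0854
turn 0.006 then shift [ 0.0045  0.1042 -0.0028] 0.104 q [-0.59  0.09  1.91  0.    1.15 -0.53]
```

{"op": "send_rows", "data": {
  "series": [
    [0.002,0.02,-0.001,0.003],
    [0.002,0.02,-0.002,0.003],
    [0,0.02,0,0],
    [0,0.02,0,0],
    [0,0.014,0,0],
    [0,0.01,0,0],
    [0,0,0,0],
    [0,0,0,0]
  ],
  "jaw": 0.05
}}

```text
t: 3.0
tcp_pos: [0.4302, -0.1899, 0.0276]
ee_rot: [-1.571, -0.0, -0.077]
contact_force: [-0.3, -0.6, 0.3]
opening: 0.05
```

```bash
python3 - <<'E'
from h import *;from plant import arm
plan(arm,.4307,-.184,.025,-.071)
T=arm.read_camera("top");S=arm.read_camera("scene")
crop(S,200,200,100,90,6,'pics/s2.png')
E
```

```text
t 3.0 pos [ 0.4302 -0.1899  0.0276] rot [-1.571e+00 -2.000e-04 -7.740e-02] F [-0.29 -0.57  0.29] M [-0.056  0.058 -0.029] open 0.05
turn -0.006 then shift [0.0001 0.0026 0.0059] 0.006 q [-0.6   0.27  1.95 -0.    0.92 -0.52]
```

View pics/s2.png

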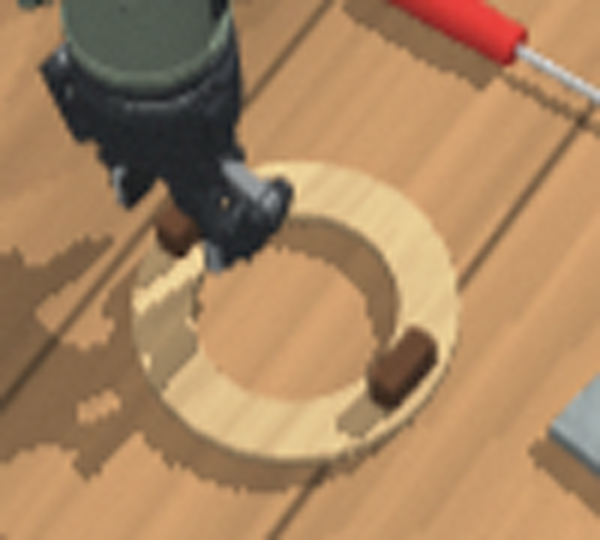

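The crop shows the fingers straddling handle_b at (175,225), about 6 mm too far to -y. I'll correct that, close and lift.

{"op": "send_rows", "data": {
  "series": [
    [0,0.001,0.003,-0.006],
    [0,0.001,0.003,0],
    [0,0,0,0],
    [0,0,0,0]
  ]
}}

```text
t: 3.5
tcp_pos: [0.4307, -0.1832, 0.0254]
ee_rot: [-1.571, -0.0, -0.071]
contact_force: [-0.2, -0.3, -0.0]
opening: 0.0503
```

{"op": "send_rows", "data": {
  "series": [
    [0,0,0,0],
    [0,0,0,0],
    [0,0,0,0],
    [0,0,0,0],
    [0,0,0,0],
    [0,0,0,0],
    [0,0,0,0]
  ],
  "jaw": 0
}}

```text
t: 4.2
tcp_pos: [0.4307, -0.1835, 0.0255]
ee_rot: [-1.571, -0.0, -0.071]
contact_force: [-0.8, 0.2, 3.4]
opening: 0.0149
```

{"op": "send_rows", "data": {
  "series": [
    [0,-0.003,0,0],
    [0,-0.007,0,0],
    [0,-0.015,0,0],
    [0,-0.02,0,0],
    [0,-0.02,0,0],
    [0,-0.02,0,0],
    [0,-0.02,0,0],
    [0,-0.02,0,0],
    [0,-0.02,0,0],
    [0,-0.01,0,0],
    [0,0,0,0],
    [0,0,0,0]
  ]
}}

```text
t: 5.4
tcp_pos: [0.43, -0.1831, 0.1796]
ee_rot: [-1.57, 0.001, -0.071]
contact_force: [0.7, -0.4, -2.3]
opening: 0.0146
```

```bash
python3 - <<'E'
from h import *;from plant import arm
plan(arm,.434,.18,.18,-.071)
T=arm.read_camera("top");S=arm.read_camera("scene")
pickle.dump((T,S),open('lift.pkl','wb'))
a=S["pixels"][150:290,190:300,::-1];b=T["pixels"][185:285,260:350,::-1]
im=np.zeros((560,800,3),np.uint8);im[:,:440]=cv2.resize(a,(440,560),interpolation=2);im[:400,440:]=cv2.resize(b,(360,400),interpolation=2)
cv2.imwrite('pics/l.png',im)
E
```

```text
t 5.4 pos [ 0.43   -0.1831  0.1796] rot [-1.5702e+00  1.1000e-03 -7.0900e-02] F [ 0.66 -0.42 -2.29] M [ 0.055  0.145 -0.015] open 0.0146
turn 0.0 then shift [-2.180e-02 -2.000e-04  3.624e-01] 0.363 q [-0.59  0.03  1.85 -0.    1.26 -0.52]
```

View pics/l.png

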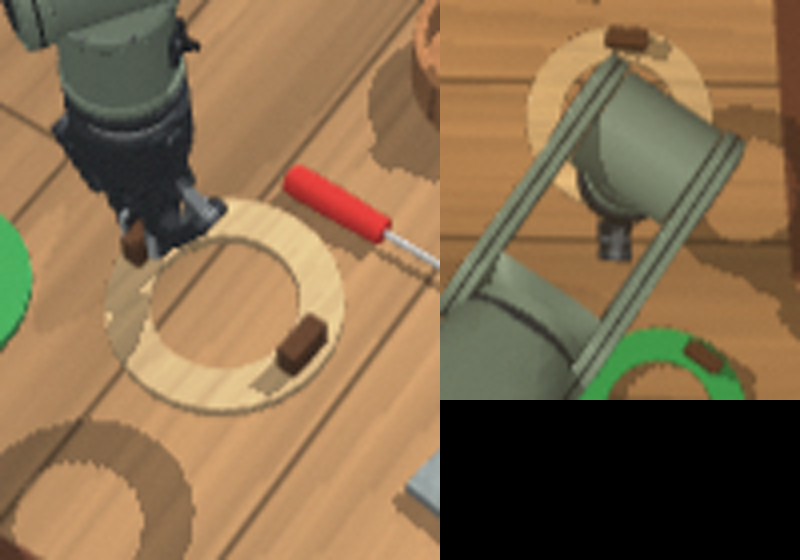

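The cover is lifted and looks level. In the scene crop handle_a's top is at (297,335), and in the top crop it is at (627,33). I'll check its tilt against the model and refine the form's position with an edge fit.

```bash
python3 - <<'E'
from h import *
from scipy.optimize import least_squares
T,S=pickle.load(open('lift.pkl','rb'))
A=[.5617,-.1925,.2021]
uS=np.array([263.9,233.4]);uT=np.array([306.4,192.9])
print(proj(S,A),uS,proj(T,A),uT)
print('triang',least_squares(lambda q:np.r_[(proj(S,q)-uS)[0],(proj(T,q)-uT)[0]],A).x)
# form overlay from original pictures
T=pickle.load(open('top.pkl','rb'));S=pickle.load(open('scene.pkl','rb'))
q=np.linspace(0,2*np.pi,100)
ims=[]
for c,u,v in((T,175,190),(S,285,130)):
    k=7;w=57;h=60
    a=cv2.resize(c["pixels"][v:v+h,u:u+w,::-1],None,fx=k,fy=k,interpolation=2)
    for z,r,col in((.055,.076,(0,255,0)),(.055,.066,(255,255,0)),(.138,.017,(255,0,255))):
        p=proj(c,np.c_[.5005+r*np.cos(q),.177+r*np.sin(q),0*q+z]);p=((p-[u,v]+.5)*k-.5).round().astype(int)
        cv2.polylines(a,[p],True,col,1)
    ims.append(a)
cv2.imwrite('pics/f.png',np.hstack(ims))
E
```

```text
[[265.50718147 233.29046562]] [263.9 233.4] [[306.38703003 193.09413784]] [306.4 192.9]
triang [ 0.56002204 -0.19441856  0.20343615]
```

View pics/f.png

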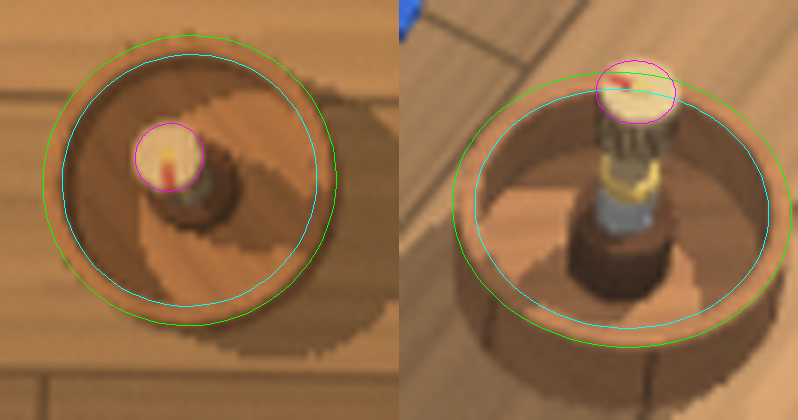

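The overlay matches both views: the rim is centred at (0.5005,0.177), with the nut about a pixel off. I'll carry the cover over.

{"op": "send_rows", "data": {
  "series": [
    [-0.001,-0.004,0.01,0],
    [-0.001,-0.004,0.02,0],
    [-0.002,-0.004,0.03,0],
    [-0.002,-0.004,0.038,0],
    [-0.002,-0.004,0.038,0],
    [-0.002,0,0.038,0],
    [-0.002,0,0.038,0],
    [-0.002,0,0.038,0],
    [-0.002,0,0.038,0],
    [-0.002,0,0.038,0],
    [-0.002,0,0.025,0],
    [-0.001,0,0.013,0]
  ]
}}

```text
t: 6.7
tcp_pos: [0.4343, 0.1835, 0.1998]
ee_rot: [-1.57, 0.002, -0.068]
contact_force: [-0.2, -0.1, -1.8]
opening: 0.0147
```

{"op": "send_rows", "data": {
  "series": [
    [0,0,0,0],
    [0,0,0,0],
    [0,0,0,0]
  ]
}}

```text
t: 7.0
tcp_pos: [0.4354, 0.1801, 0.2001]
ee_rot: [-1.571, 0.0, -0.073]
contact_force: [0.3, -0.0, -1.1]
opening: 0.0148
```

```bash
python3 -c "
from h import *;from plant import arm
plan(arm,.4347,.1817,.12,-.071)"
```

```text
t 7.0 pos [0.4354 0.1801 0.2001] rot [-1.5715e+00  4.0000e-04 -7.2500e-02] F [ 0.3  -0.   -1.05] M [ 0.015  0.132 -0.011] open 0.0148
turn -0.002 then shift [-0.0008  0.0801  0.0016] 0.08 q [ 0.21  0.01  1.82 -0.    1.31  0.28]
```

{"op": "send_rows", "data": {
  "series": [
    [-0.0008,0.01,0.0016,-0.002],
    [0,0.015,0,0],
    [0,0.015,0,0],
    [0,0.015,0,0],
    [0,0.015,0,0],
    [0,0.015,0,0],
    [0,0.012,0,0],
    [0,0.008,0,0],
    [0,0.005,0,0],
    [0,0,0,0],
    [0,0,0,0]
  ]
}}

```text
t: 8.1
tcp_pos: [0.4353, 0.1829, 0.0907]
ee_rot: [-1.57, -0.001, -0.069]
contact_force: [1.0, -0.9, -0.9]
opening: 0.0149
```

```bash
python3 - <<'E'
from h import *;from plant import arm
plan(arm,.4347,.1817,.0725,-.071)
o=arm.get_obs();p=o["tcp_pos"];yw=o["ee_rot"][2];ax=np.array([np.cos(yw),np.sin(yw)]);C=p[:2]+.066*ax;zt=p[2]-.0175+.012
print('C',C,'ztop',zt)
T=arm.read_camera("top");S=arm.read_camera("scene");pickle.dump((T,S),open('over.pkl','wb'))
q=np.linspace(0,2*np.pi,100);ims=[]
for c,u,v in((T,175,190),(S,285,130)):
    k=7;w=57;h=65
    a=cv2.resize(c["pixels"][v:v+h,u:u+w,::-1],None,fx=k,fy=k,interpolation=2)
    for z,r,col,X in((zt,.08,(0,255,0),C),(zt,.05,(255,255,0),C),(.055,.076,(0,0,255),(.5005,.177))):
        P=proj(c,np.c_[X[0]+r*np.cos(q),X[1]+r*np.sin(q),0*q+z]);P=((P-[u,v]+.5)*k-.5).round().astype(int)
        cv2.polylines(a,[P],True,col,1)
    ims.append(a)
cv2.imwrite('pics/o.png',np.hstack(ims))
E
```

```text
t 8.1 pos [0.4353 0.1829 0.0907] rot [-1.5705e+00 -1.0000e-03 -6.9100e-02] F [ 0.96 -0.95 -0.91] M [0.052 0.127 0.02 ] open 0.0149
turn 0.002 then shift [-0.0005  0.0182 -0.0013] 0.018 q [0.21 0.16 1.92 0.   1.06 0.28]
C [0.50114117 0.17836535] ztop 0.08520453022376233
```

View pics/o.png

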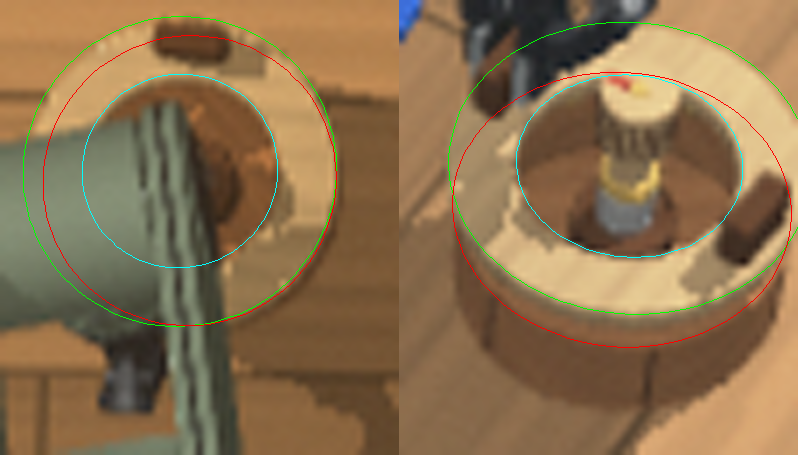

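The predicted circles match the ring in both views to about a millimetre. I'll lower slowly with the small correction.

{"op": "send_rows", "data": {
  "series": [
    [-0.0005,0,-0.0013,0.002],
    [0,0.003,0,0],
    [0,0.003,0,0],
    [0,0.003,0,0],
    [0,0.002,0,0],
    [0,0.002,0,0],
    [0,0.001,0,0],
    [0,0,0,0],
    [0,0,0,0]
  ]
}}

```text
t: 9.1
tcp_pos: [0.4343, 0.1816, 0.0763]
ee_rot: [-1.571, -0.0, -0.071]
contact_force: [0.7, -0.4, -2.2]
opening: 0.0151
```

{"op": "send_rows", "data": {
  "series": [
    [0,0.001,0,0],
    [0,0.001,0,0],
    [0,0.001,0,0],
    [0,0,0,0],
    [0,0,0,0]
  ]
}}

```text
t: 9.6
tcp_pos: [0.4341, 0.1815, 0.0732]
ee_rot: [-1.571, 0.0, -0.071]
contact_force: [0.2, 0.1, -2.3]
opening: 0.015
```

{"op": "send_rows", "data": {
  "series": [
    [0,0.0005,0,0],
    [0,0.0005,0,0],
    [0,0,0,0],
    [0,0,0,0]
  ]
}}

```text
t: 10.0
tcp_pos: [0.4343, 0.1816, 0.0727]
ee_rot: [-1.571, -0.0, -0.071]
contact_force: [-2.7, -1.4, 3.9]
opening: 0.0149
```

{"op": "send_rows", "data": {
  "series": [
    [0,0.0005,0,0],
    [0,0.0005,0,0],
    [0,0,0,0],
    [0,0,0,0]
  ]
}}

```text
t: 10.4
tcp_pos: [0.4343, 0.1816, 0.0727]
ee_rot: [-1.571, 0.0, -0.071]
contact_force: [-4.9, -1.3, 11.3]
opening: 0.0148
```

Contact came at the predicted height, 0.0727. I'll relieve the push, open part-way (the nut is close) and retreat upward.

{"op": "send_rows", "data": {
  "series": [
    [0,-0.0008,0,0],
    [0,0,0,0]
  ]
}}

```text
t: 10.6
tcp_pos: [0.4343, 0.1816, 0.0727]
ee_rot: [-1.571, -0.0, -0.071]
contact_force: [-3.5, 0.1, 6.9]
opening: 0.0145
```

{"op": "send_rows", "data": {
  "series": [
    [0,0,0,0],
    [0,0,0,0],
    [0,0,0,0],
    [0,0,0,0]
  ],
  "jaw": 0.034
}}

```text
t: 11.0
tcp_pos: [0.4324, 0.1816, 0.0713]
ee_rot: [-1.571, 0.003, -0.071]
contact_force: [-5.1, -0.6, 3.7]
opening: 0.034
```

{"op": "send_rows", "data": {
  "series": [
    [0,-0.005,0,0],
    [0,-0.01,0,0],
    [0,-0.015,0,0],
    [0,-0.02,0,0],
    [0,-0.02,0,0],
    [0,-0.02,0,0],
    [0,-0.02,0,0],
    [0,-0.02,0,0],
    [0,-0.02,0,0],
    [0,0,0,0]
  ]
}}

```text
t: 12.0
tcp_pos: [0.4372, 0.1821, 0.2263]
ee_rot: [-1.568, -0.009, -0.071]
contact_force: [0.1, -0.2, -0.2]
opening: 0.034
```

```bash
python3 - <<'E'
from h import *;from plant import arm
plan(arm,.5005,.177,.17,-.071)
S=arm.read_camera("scene")
q=np.linspace(0,2*np.pi,100);C=(.5001,.1769)
c,u,v=S,280,120;k=8;w=70;h=70
a=cv2.resize(c["pixels"][v:v+h,u:u+w,::-1],None,fx=k,fy=k,interpolation=2)
for z,r,col in((.067,.08,(0,255,0)),(.067,.05,(255,255,0))):
    P=proj(c,np.c_[C[0]+r*np.cos(q),C[1]+r*np.sin(q),0*q+z]);P=((P-[u,v]+.5)*k-.5).round().astype(int)
    cv2.polylines(a,[P],True,col,1)
cv2.imwrite('pics/seat.png',a)
E
```

```text
t 12.0 pos [0.4372 0.1821 0.2263] rot [-1.5682 -0.009  -0.0712] F [ 0.12 -0.2  -0.15] M [-0.061 -0.035  0.011] open 0.034
turn -0.0 then shift [ 0.063   0.0569 -0.0008] 0.085 q [ 0.21 -0.01  1.79 -0.    1.35  0.28]
```

View pics/seat.png

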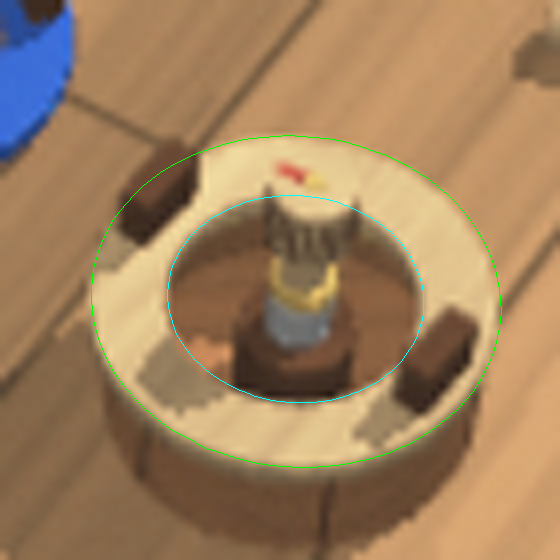

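The seated cover matches the predicted circles at rim height and sits level. Next I'll move over the nut, turn the wrist anticlockwise for range and open the jaw.

{"op": "send_rows", "data": {
  "series": [
    [0.016,0,0,0],
    [0.024,0,0,0],
    [0.016,0,0,0],
    [0.007,0,0,0],
    [0,0,0,-0.145],
    [0,0,0,-0.145],
    [0,0,0,-0.145],
    [0,0,0,-0.145],
    [0,0,0,-0.145],
    [0,0,0,-0.145],
    [0,0,0,-0.145],
    [0,0,0,-0.145]
  ],
  "jaw": 0.07
}}

```text
t: 13.25
tcp_pos: [0.496, 0.177, 0.221]
ee_rot: [-1.569, 0.001, 1.095]
contact_force: [-0.3, 0.1, 0.1]
opening: 0.0702
```

{"op": "send_rows", "data": {
  "series": [
    [0,0,0,-0.145],
    [0,0,0,-0.145],
    [0,0,0,-0.145],
    [0,0,0,-0.145],
    [0,0,0,-0.145],
    [0,0,0,-0.145],
    [0,0,0,0],
    [0,0,0,0],
    [0,0,0,0]
  ]
}}

```text
t: 14.15
tcp_pos: [0.4967, 0.1771, 0.2217]
ee_rot: [-1.57, -0.0, 1.957]
contact_force: [-0.1, 0.6, 0.3]
opening: 0.0702
```

```bash
python3 -c "
from h import *;from plant import arm
o=arm.get_obs();plan(arm,.5008,.1773,.107,o['ee_rot'][2])"
```

```text
t 14.15 pos [0.4967 0.1771 0.2217] rot [-1.5701e+00 -1.0000e-04  1.9571e+00] F [-0.13  0.61  0.29] M [ 0.014 -0.032 -0.021] open 0.0702
turn -0.0 then shift [-0.0014  0.1147 -0.004 ] 0.115 q [ 0.18  0.11  1.67 -0.    1.36 -1.78]
```

{"op": "send_rows", "data": {
  "series": [
    [-0.0014,0.01,-0.004,0],
    [0,0.02,0,0],
    [0,0.02,0,0],
    [0,0.02,0,0],
    [0,0.016,0,0],
    [0,0.012,0,0],
    [0,0.01,0,0],
    [0,0.006,0,0],
    [0,0,0,0],
    [0,0,0,0]
  ]
}}

```text
t: 15.15
tcp_pos: [0.5018, 0.1774, 0.1086]
ee_rot: [-1.572, 0.0, 1.959]
contact_force: [0.8, -0.3, 0.2]
opening: 0.07
```

```bash
python3 - <<'E'
from h import *;from plant import arm
o=arm.get_obs();plan(arm,.5008,.1773,.107,o['ee_rot'][2])
S=arm.read_camera("scene");T=arm.read_camera("top")
c=S;a=cv2.resize(c["pixels"][120:190,280:350,::-1],None,fx=7,fy=7,interpolation=2)
cv2.imwrite('pics/n.png',a)
E
```

```text
t 15.15 pos [0.5018 0.1774 0.1086] rot [-1.5718e+00  2.0000e-04  1.9589e+00] F [ 0.82 -0.3   0.21] M [ 0.016 -0.03  -0.026] open 0.07
turn -0.0 then shift [0.0003 0.0016 0.001 ] 0.002 q [ 0.18  0.25  1.76 -0.    1.13 -1.78]
```

View pics/n.png

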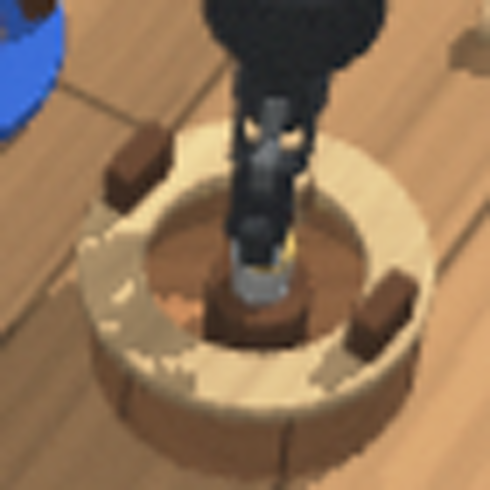

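The fingers straddle the nut in the picture and the cover is seated. I'll go 3 mm lower and close.

{"op": "send_rows", "data": {
  "series": [
    [0,0.003,0.001,0],
    [0,0,0,0]
  ]
}}

```text
t: 15.45
tcp_pos: [0.5002, 0.1769, 0.1051]
ee_rot: [-1.571, -0.0, 1.959]
contact_force: [0.1, 0.1, -0.7]
opening: 0.0701
```

{"op": "send_rows", "data": {
  "series": [
    [0,0,0,0],
    [0,0,0,0],
    [0,0,0,0],
    [0,0,0,0],
    [0,0,0,0],
    [0,0,0,0],
    [0,0,0,0]
  ],
  "jaw": 0
}}

```text
t: 16.15
tcp_pos: [0.5007, 0.1764, 0.1054]
ee_rot: [-1.571, 0.001, 1.959]
contact_force: [0.5, -3.6, 4.7]
opening: 0.0327
```

```bash
python3 -c "
from h import *;from plant import arm
o=arm.get_obs();plan(arm,.5008,.1773,.107,o['ee_rot'][2])"
```

```text
t 16.15 pos [0.5007 0.1764 0.1054] rot [-1.571e+00  1.000e-03  1.959e+00] F [ 0.47 -3.59  4.66] M [-0.734  0.115 -0.015] open 0.0327
turn -0.0 then shift [ 0.0007 -0.0016 -0.0005] 0.002 q [ 0.18  0.25  1.77 -0.    1.12 -1.78]
```

{"op": "send_rows", "data": {
  "series": [
    [0,0.0001,0,0.08],
    [0,0.0001,0,0.08],
    [0,0.0001,0,0.08],
    [0,0,0,0],
    [0,0,0,0]
  ]
}}

```text
t: 16.65
tcp_pos: [0.5005, 0.177, 0.1052]
ee_rot: [-1.571, -0.0, 1.721]
contact_force: [-1.6, -4.6, 4.5]
opening: 0.0324
```

```bash
python3 -c "
from h import *;from plant import arm
o=arm.get_obs();plan(arm,.5008,.1773,.107,o['ee_rot'][2])"
```

```text
t 16.65 pos [0.5005 0.177  0.1052] rot [-1.5711 -0.      1.7207] F [-1.64 -4.57  4.52] M [-0.532  0.194 -0.013] open 0.0324
turn -0.0 then shift [ 0.0003 -0.0018 -0.0003] 0.002 q [ 0.18  0.25  1.77  0.    1.12 -1.54]
```

{"op": "send_rows", "data": {
  "series": [
    [0,0.0001,0,0.1],
    [0,0.0001,0,0.1],
    [0,0.0001,0,0.1],
    [0,0.0001,0,0.1],
    [0,0.0001,0,0.1],
    [0,0.0001,0,0.1],
    [0,0.0001,0,0.1],
    [0,0.0001,0,0.1],
    [0,0.0001,0,0.1],
    [0,0.0001,0,0.1],
    [0,0.0001,0,0.1],
    [0,0.0001,0,0.1]
  ]
}}

```text
t: 17.85
tcp_pos: [0.5017, 0.1792, 0.1041]
ee_rot: [-1.569, -0.005, 0.517]
contact_force: [2.3, 3.8, 0.2]
opening: 0.0326
```

```bash
python3 - <<'E'
from h import *;from plant import arm
o=arm.get_obs();plan(arm,.5008,.1773,.107,o['ee_rot'][2])
c=arm.read_camera("scene");a=cv2.resize(c["pixels"][120:190,280:350,::-1],None,fx=8,fy=8,interpolation=2)
cv2.imwrite('pics/n2.png',a)
E
```

```text
t 17.85 pos [0.5017 0.1792 0.1041] rot [-1.5686 -0.0053  0.5167] F [2.31 3.83 0.24] M [ 0.557 -0.279  0.108] open 0.0326
turn -0.0 then shift [-0.0017 -0.0029 -0.0013] 0.004 q [ 0.18  0.26  1.77  0.    1.12 -0.34]
```

{"op": "send_rows", "data": {
  "series": [
    [0,0.0001,0,0.06],
    [0,0.0001,0,0.06],
    [0,0,0,0]
  ]
}}

```text
t: 18.2
tcp_pos: [0.5019, 0.1794, 0.104]
ee_rot: [-1.568, -0.006, 0.401]
contact_force: [3.3, 4.3, 1.0]
opening: 0.0324
```

```bash
python3 -c "
from h import *;from plant import arm
o=arm.get_obs();plan(arm,.5008,.1773,.107,o['ee_rot'][2])"
```

```text
t 18.2 pos [0.5019 0.1794 0.104 ] rot [-1.5679 -0.0055  0.4009] F [3.29 4.33 0.97] M [ 0.739 -0.378 -0.034] open 0.0324
turn -0.0 then shift [-0.0018 -0.003  -0.0015] 0.004 q [ 0.18  0.26  1.77  0.    1.11 -0.22]
```

{"op": "send_rows", "data": {
  "series": [
    [0,0.0001,0,0.08],
    [0,0.0001,0,0.08],
    [0,0.0001,0,0.08],
    [0,0,0,0],
    [0,0,0,0]
  ]
}}

```text
t: 18.7
tcp_pos: [0.5024, 0.1795, 0.1038]
ee_rot: [-1.566, -0.006, 0.162]
contact_force: [4.3, 5.7, 0.1]
opening: 0.0328
```

```bash
python3 -c "
from h import *;from plant import arm
o=arm.get_obs();plan(arm,.5008,.1773,.107,o['ee_rot'][2])"
```

```text
t 18.7 pos [0.5024 0.1795 0.1038] rot [-1.5665 -0.0059  0.1616] F [4.26 5.71 0.14] M [ 0.839 -0.527 -0.075] open 0.0328
turn -0.0 then shift [-0.0019 -0.0032 -0.0019] 0.004 q [0.18 0.26 1.76 0.   1.11 0.01]
```

{"op": "send_rows", "data": {
  "series": [
    [0,0.0001,0,0.08],
    [0,0.0001,0,0.08],
    [0,0.0001,0,0.08],
    [0,0,0,0],
    [0,0,0,0]
  ]
}}

```text
t: 19.2
tcp_pos: [0.5029, 0.1787, 0.1038]
ee_rot: [-1.567, -0.006, -0.077]
contact_force: [4.2, 3.1, 0.8]
opening: 0.0328
```

```bash
python3 -c "
from h import *;from plant import arm
o=arm.get_obs();plan(arm,.5008,.1773,.107,o['ee_rot'][2])"
```

```text
t 19.2 pos [0.5029 0.1787 0.1038] rot [-1.567  -0.006  -0.0771] F [4.21 3.11 0.77] M [ 0.463 -0.653  0.224] open 0.0328
turn -0.0 then shift [-0.002  -0.0032 -0.0015] 0.004 q [0.18 0.26 1.76 0.   1.11 0.25]
```

{"op": "send_rows", "data": {
  "series": [
    [0,0,0,0.04],
    [0,0,0,0],
    [0,0,0,0]
  ]
}}

```text
t: 19.5
tcp_pos: [0.5029, 0.1786, 0.1038]
ee_rot: [-1.567, -0.006, -0.115]
contact_force: [5.6, 3.8, 0.8]
opening: 0.0324
```

```bash
python3 -c "
from h import *;from plant import arm
o=arm.get_obs();plan(arm,.5008,.1773,.107,o['ee_rot'][2])"
```

```text
t 19.5 pos [0.5029 0.1786 0.1038] rot [-1.5672 -0.006  -0.1149] F [5.6  3.78 0.8 ] M [ 0.467 -0.659  0.918] open 0.0324
turn -0.0 then shift [-0.002  -0.0032 -0.0016] 0.004 q [0.18 0.26 1.76 0.   1.11 0.29]
```

{"op": "send_rows", "data": {
  "series": [
    [0,0,0,0.04],
    [0,0,0,0],
    [0,0,0,0]
  ]
}}

```text
t: 19.8
tcp_pos: [0.503, 0.1785, 0.1038]
ee_rot: [-1.567, -0.006, -0.157]
contact_force: [4.5, 2.5, 0.9]
opening: 0.0326
```

```bash
python3 -c "
from h import *;from plant import arm
o=arm.get_obs();plan(arm,.5008,.1773,.107,o['ee_rot'][2])"
```

```text
t 19.8 pos [0.503  0.1785 0.1038] rot [-1.5668 -0.0058 -0.1567] F [4.52 2.55 0.92] M [ 0.441 -0.618  0.328] open 0.0326
turn -0.0 then shift [-0.002  -0.0032 -0.0015] 0.004 q [0.18 0.26 1.76 0.   1.11 0.33]
```

At the stop the hold torque rose to 0.92 N m for 0.04 rad, then the grip slipped. The nut is bottomed, with about 0.02 rad of residual wind-up, so I'll back off 1.57 + 0.02 rad.

{"op": "send_rows", "data": {
  "series": [
    [0,0,0,-0.03],
    [0,-0.0001,0,-0.12],
    [0,-0.0001,0,-0.12],
    [0,-0.0001,0,-0.12],
    [0,-0.0001,0,-0.12],
    [0,-0.0001,0,-0.12],
    [0,-0.0001,0,-0.12],
    [0,-0.0001,0,-0.12],
    [0,-0.0001,0,-0.12],
    [0,-0.0001,0,-0.12],
    [0,-0.0001,0,-0.12],
    [0,-0.0001,0,-0.12]
  ]
}}

```text
t: 21.0
tcp_pos: [0.5016, 0.1778, 0.1049]
ee_rot: [-1.573, -0.003, 1.197]
contact_force: [1.0, -0.1, 5.9]
opening: 0.0327
```

{"op": "send_rows", "data": {
  "series": [
    [0,-0.0001,0,-0.12],
    [0,-0.0001,0,-0.12],
    [0,0,0,0],
    [0,0,0,0],
    [0,0,0,0]
  ]
}}

```text
t: 21.5
tcp_pos: [0.5015, 0.1775, 0.1051]
ee_rot: [-1.573, -0.001, 1.432]
contact_force: [0.4, -1.2, 6.1]
opening: 0.0327
```

```bash
python3 - <<'E'
from h import *;from plant import arm
plan(arm,.5008,.1773,.107,1.433)
T=arm.read_camera("top");S=arm.read_camera("scene")
q=np.linspace(0,2*np.pi,100);C=(.5001,.1769);ims=[]
for c,u,v in((T,172,185),(S,280,120)):
    k=6;w=66;h=75
    a=cv2.resize(c["pixels"][v:v+h,u:u+w,::-1],None,fx=k,fy=k,interpolation=2)
    P=proj(c,np.c_[C[0]+.08*np.cos(q),C[1]+.08*np.sin(q),0*q+.067]);P=((P-[u,v]+.5)*k-.5).round().astype(int)
    cv2.polylines(a,[P],True,(0,255,0),1);ims.append(a)
cv2.imwrite('pics/end.png',np.hstack(ims))
E
```

```text
t 21.5 pos [0.5015 0.1775 0.1051] rot [-1.5733e+00 -1.5000e-03  1.4324e+00] F [ 0.37 -1.24  6.06] M [-0.151  0.028  0.036] open 0.0327
turn -0.001 then shift [-0.0003 -0.0019  0.0007] 0.002 q [ 0.18  0.26  1.76  0.    1.12 -1.26]
```

View pics/end.png

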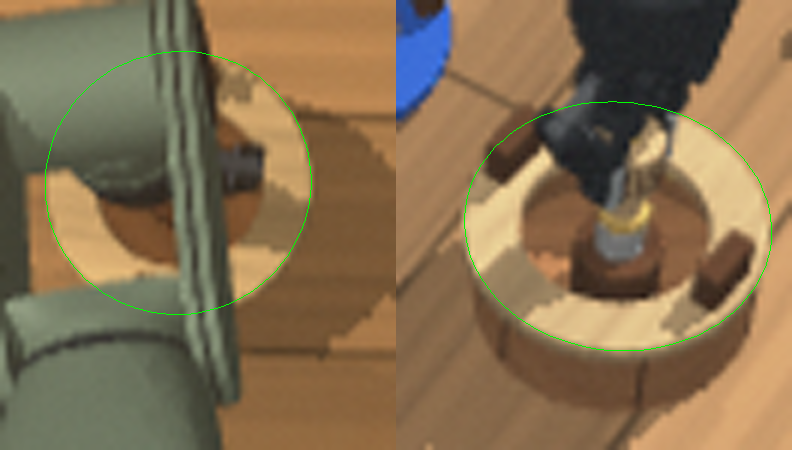

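The last picture shows the cover still on its predicted circle with the gripper on the nut. Handing in.

```bash
python3 -c "
from plant import arm
print(arm.job_done())"
```

```text
the job is handed in; nothing more can be done
None
```

The job is handed in at about 21.6 s: the cover is on the form, and the gripper is holding the nut a quarter turn back from bottom. No verdict was reported.

- **Cover:** I picked it up by handle_b and lowered it over the nut. It touched down at TCP height 0.0727, where I had predicted 0.0725, then I let go. The last pictures show it level and still on the predicted circle at rim height.
- **Nut, screwing down:** It turned clockwise about 2.03 rad in one grasp before it bottomed. The hold torque rose from 0.22 to 0.92 N m in 0.04 rad, then the pads slipped slightly on the nut.
- **Nut, backing off:** I turned it back 1.59 rad, which is a quarter turn plus about 0.02 rad of wrist wind-up. The tool rose 1.3 mm, against 1.5 mm expected.

**Not confirmed:** I could not see the red line under the gripper, so the nut angle rests on the wrist reading and torque only, good to perhaps 0.02 rad. The edge fit of the form rim gave y = 0.169, disagreeing with my readings, so I dropped it and used (0.5005, 0.177), which the overlays matched.

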